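Close the shaver dock: dial to three pips, snap cap pressed home

ROBOT

A 6-joint arm with a two-finger parallel gripper is mounted at the origin on the work surface. World frame = base frame: x ahead of the robot, y to its left, z up, the work surface at z = 0. Lengths are in m, angles in rad, forces in N, time in s.
With the tool pointing down it reaches from about 0.3 to 0.875 m from the base axis. Payload 4.2 kg.
Tool frame: the origin (TCP) lies between the finger pads; the fingertips stand 19 mm ahead of it and the grasp point (between the pads) is the TCP (ctrl.tips_ahead is the distance from the TCP to the fingertips, in m); z points along the fingers, y is the line along which they close (so a half turn about z gives the same grasp; the last joint's range is limited). The gripper opens to 85 mm and grips with 20 to 120 N. Pads are 22 mm wide; open, the fingers measure 114 mm over their backs; the gripper's body (76 mm by 85 mm) begins 54 mm behind the grasp point. The pads swing forward as they close: fully open they stand 13 mm farther back than shut.
Start: joints at [1.209, 0.32, 1.565, -0, 1.257, -0.02], TCP at [0.193, 0.542, 0.25] pointing down, gripper open.
Joint ranges: [-3.11, 3.11], [-0.84, 2.01], [0.21, 2.61], [-1.34, 4.49], [0.05, 2.63], [-2.56, 2.56]. Speed limits (rad/s): [2.57, 2.57, 3.14, 3.14, 3.14, 3.14].

INTERFACE

Orientations are given as a unit quaternion [w, x, y, z].
In Python, from workcell import ctrl, eyes, workorder, telemetry gives the robot as it stands (ctrl), with the cameras (eyes), the job (workorder) and the readings (telemetry).
- The arm moves only by the shell command python3 shift.py 'ROWS' [FORCE]. ROWS is a JSON list that holds a single list of rows (three levels of brackets), with 1 to 10 rows, each of 7 numbers: dx, dy, dz in shares of the most that a row can go, 1 being 62.5 mm, then a rotation vector rx, ry, rz in shares of pi rad (1.0 is pi rad), then the finger opening in m; each row shifts and turns the commanded pose from where the row before left it, along the tool's axes as they then stand; what a row does not reach is not made up. A row lasts 1/8 s, in which the tool goes at most 0.0625 m and 0.188 rad, less where a joint would pass 70% of its speed; a pose out of reach is approached as far as the arm can. The fingers move at their own pace and stop on an object; FORCE is the grip in N (left out, the last holds). Time passes only in rows, so rows that do not move let the fingers close. It prints the time, the measured TCP pose, the force, the opening and the grip force at its end. Input that does not fit is refused with a message, and nothing moves.
- telemetry.get_state(): the state, without advancing time (a new reading comes with each control period).
- eyes.snapshot(name): name is "side" or "top" or "wrist"; returns (picture, depth): 420x560x3 uint8, blue, green, red; 420x560 float32, m along the optical axis (not along the pixel's ray), 0 where there is no reading.
- eyes.camera_model(name): a dict with "fx", "fy", "cx", "cy" (pixels), "pose" (4x4, takes a point from camera to world coordinates). Camera axes: x right, y down, z forward; pixel columns grow to the right and rows downward; lengths in m; the calibration is good to about 2 mm. A picture is of the moment at which its call begins: read the wrist's pose just before it. camera_model takes no time and is no camera call; for the wrist camera it gives the pose at the moment of the call.
- workorder.job_done(): hands the job in; it is judged then, once.
The state is a dict: "time": time; "joint_positions": joint angles; "qvel": joint speeds; "tau": joint torques, N m; "ee_pos": TCP position; "ee_rot": TCP orientation; "wrist_force": force on the tool from outside, world axes, zero at the start; "wrist_torque": the same for the moment, N m; "gripper_width": finger opening in m; "grasp_force": force on a finger pad.
Only numpy, scipy, OpenCV 4.12 (cv2) and the standard library are available. Lean on these libraries where they do the work, as an engineer would, in place of code of your own. Each camera call takes 0.05 s, during which the arm holds its last target. There are 200 camera calls.

TASK

Shut the shaver's cleaning dock for storage: first turn its dial to the mark with three raised pips, then take the small ribbed round cap from the counter, put it over the dock's stud and press it straight down past the click until it sits fully home on the metal collar. Finish without letting go: the gripper stays on the cap and keeps pressing it firmly down. Leave the other things on the counter where they are.

Things in the scene. Friction and masses are not known exactly. Their poses are not given: they have to be found in the camera images.
- dock: Grey low box, a shaver's cleaning dock, fixed to the counter: 130 (x) x 240 (y) x 45 mm high. Origin: centre of its underside. The black dial is on its top towards +y (axis at x -8, y +68 mm in this frame), the steel stud towards -y (x 0, y -68 mm). Its yaw varies.
- dial_grip (a point): Grip point on the dial's axis, 26 mm above the dock's top (71 mm above the counter). The dial: black disc, radius 26 mm, 8 mm high, with an upright bar 42 mm long (along this point's x), 11 mm thick (its y), reaching from 8 to 32 mm above the dock's top. A white nose on the disc's rim and a white line on the bar mark the +x end: the pointer.
- dial (a joint): Dial angle, rad, growing clockwise seen from above. Four detents, each marked by white raised pips on the dock 43 mm from the axis: one pip at 0, two at 0.6, three at 1.2, four at 1.8. The pointer's yaw in the dock's frame is 0.9 minus this angle. Range -0.15 to 1.95. About 0.06 N m turns it past a detent; let go near a mark it settles there.
- cap: Loose round black cap, ribbed side, small steel disc on its flat top, standing open side down: 44 mm across, 36 mm high, about 45 g. Origin: centre of its underside (the rim), z up through the closed top. Inside: at the bottom a lip 3 mm thick of bore 24 mm, above it a bore of 32 mm, 27 mm deep. Its turn about its axis does not matter.
- collar: Flat steel ring on the dock round the stud, 48 mm across, 4 mm high, its top 49 mm above the counter. Origin: centre of its underside. The cap's rim rests on it when fully home.
- seat (a point): Centre of the collar's flat top, 49 mm above the counter, z up: the cap's origin when fully home. The stud rises 23 mm from here, 22 mm thick up to 15 mm, then tapering.
- stud_tip (a point): Tip of the steel stud, 72 mm above the counter. Four sprung balls stand 3.5 mm out of the stud, 7.4 mm above the seat: the cap's rim meets them 11 to 12 mm above home, takes about 6 to 10 N to push over them, then the force drops suddenly (the balls draw it down) till it meets the collar, held there by its lip.
- jar_lid: Loose flat dark wooden jar lid, 68 mm across, 19 mm high; not the cap. Origin: centre of its underside. To be left alone.
- tumbler: Black ceramic tumbler, 76 mm across, 100 mm high. Origin: centre of its underside. To be left alone.
- dish: Gold-tone dish with hoop earrings, 100 mm across, 16 mm high. Origin: centre of its underside. To be left alone.
- comb: Rectangular wooden comb, 41 x 170 x 8 mm, long side along its y. Origin: centre of its underside. To be left alone.

How it is judged:
On the way, in this order (a step that is already met when the one before it is completed fails the run):
1. the dial stands at the mark with three pips (value of joint dial between 1.05 and 1.35 rad), for 0.3 s.
2. the cap is snapped home on the stud and pressed on against the collar after the click (horizontal distance between cap and seat below 0.003 m and z of cap in the frame of seat between -0.0025 and 0.0025 m and angle between the z axis of cap and the z axis of seat, either way round below 0.1 rad and contact force between cap and collar above 4 N and contact force between the fingers and cap above 3 N), for 0.3 s.
At the end, for the whole second after the job is handed in: The dial is within 0.15 rad of the three-pip mark; the cap's rim is within 2.5 mm of the collar's top in height and 3 mm sideways, its axis within 0.1 rad of the stud's; and the fingers still touch the cap with over 3 N and press it on the collar with over 4 N through the last second (all of step 1 and all of step 2); the arm keeps its last pose, push and grip.
It fails at once if the cap is snapped home before the dial is at the three-pip mark (horizontal distance between cap and seat below 0.003 m and z of cap in the frame of seat between -0.0025 and 0.0025 m and angle between the z axis of cap and the z axis of seat, either way round below 0.1 rad and not (value of joint dial between 1.05 and 1.35 rad)).
It fails at once if the jar lid is moved by more than 30 mm (distance of jar_lid from where it was at the start of the episode above 0.03 m).
It fails at once if the tumbler is moved by more than 30 mm (distance of tumbler from where it was at the start of the episode above 0.03 m).
It fails at once if the dish is moved by more than 30 mm (distance of dish from where it was at the start of the episode above 0.03 m).
It fails at once if the comb is moved by more than 30 mm (distance of comb from where it was at the start of the episode above 0.03 m).
It also fails if it takes over 61 s, if anything falls off the work surface, if the arm or the gripper's body presses on something with over 40 N, if the wrist force passes 120 N, or if a joint passes its speed limit or range.

## Working session

There is one attempt and no reset: what is moved stays moved. The work goes in short steps, Python scripts to look and compute and a shell command to move; the robot and the scene stay as the last step left them, time stands still between calls to the robot, and variables do not carry over. Pictures are saved under pics/ and viewed, at most 10 in all, crops included, and the job is handed in when it is done.

```bash
ls; mkdir -p pics; python3 - <<'E'
from workcell import ctrl, eyes, workorder, telemetry
import cv2,numpy as np
for n in("top","side"):
    p,d=eyes.snapshot(n); cv2.imwrite(f"pics/{n}0.png",p); np.savez(f"pics/{n}0.npz",d=d)
    m=eyes.camera_model(n); print(n,m["fx"],m["cx"],m["cy"],np.round(m["pose"],3).tolist())
s=telemetry.get_state(); print(s["ee_pos"],s["ee_rot"],s["time"])
E
```

```text
pics
shift.py
workcell.py
top 388.8657812245288 275.2933279265756 208.32741882212795 [[0.012, -0.997, 0.076, 0.462], [-1.0, -0.011, 0.011, 0.024], [-0.01, -0.076, -0.997, 0.894], [0.0, 0.0, 0.0, 1.0]]
side 492.1431968134865 274.3557408864592 214.07691624277027 [[0.735, -0.435, 0.52, -0.121], [-0.678, -0.483, 0.554, -0.674], [0.01, -0.76, -0.65, 0.907], [0.0, 0.0, 0.0, 1.0]]
[0.1925714  0.54136173 0.24955928] [-1.56349363e-04  1.70047680e-01  9.85435499e-01 -8.00105807e-04] 0.1
```

View pics/top0.png

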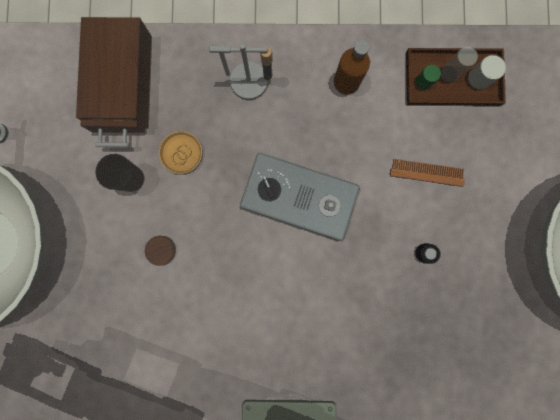

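View pics/side0.png

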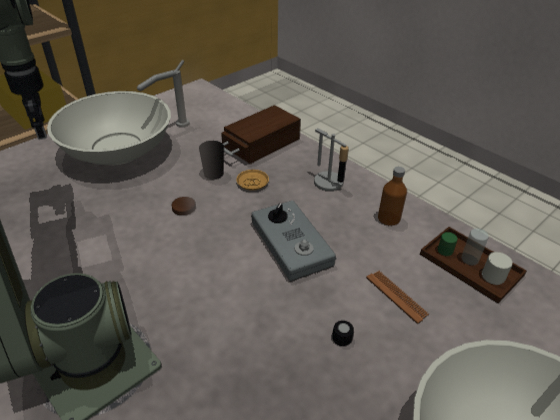

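The top view shows the dock near (300,197), its dial at (269,189) with the pointer up-left, and the stud at (330,205). The cap is at (428,253), the lid (160,250), the tumbler (120,172) and the comb (427,172).

```bash
cat > h.py <<'E'
from workcell import ctrl, eyes, workorder, telemetry
import cv2,numpy as np
from scipy.spatial.transform import Rotation as R
def ray(m,uv,z):
    uv=np.atleast_2d(uv).astype(float); P=np.array(m["pose"])
    d=np.c_[(uv[:,0]-m["cx"])/m["fx"],(uv[:,1]-m["cy"])/m["fy"],np.ones(len(uv))]@P[:3,:3].T
    o=P[:3,3]; return o+d*((z-o[2])/d[:,2])[:,None]
def cloud(m,d):
    v,u=np.mgrid[:d.shape[0],:d.shape[1]]; P=np.array(m["pose"])
    c=np.stack([(u-m["cx"])/m["fx"]*d,(v-m["cy"])/m["fy"]*d,d],-1)
    return c@P[:3,:3].T+P[:3,3]
def shot(n):
    m=eyes.camera_model(n);p,d=eyes.snapshot(n);return m,p,d
def tool():
    s=telemetry.get_state();q=s["ee_rot"];return s,np.array(s["ee_pos"]),R.from_quat([q[1],q[2],q[3],q[0]])
E
python3 - <<'E'
from h import *
m=eyes.camera_model("top");d=np.load("pics/top0.npz")["d"];p=cv2.imread("pics/top0.png")
W=cloud(m,d);z=W[...,2]
def comp(mask,box):
    k=np.zeros(z.shape,np.uint8);a,b,c,e=box;k[b:e,a:c]=mask[b:e,a:c];return k
k=comp((z>.035)&(z<.056),(230,140,370,250))
c=max(cv2.findContours(k,0,1)[0],key=cv2.contourArea)
pts=ray(m,c[:,0],.045)[:,:2]
r=cv2.minAreaRect((pts*1000).astype(np.float32));print("dock",r, np.median(z[k>0]))
k=comp(z>.02,(400,230,450,280))
print("cap depth",k.sum(),np.median(z[k>0]),W[k>0].mean(0),W[k>0].min(0),W[k>0].max(0))
g=cv2.cvtColor(p,6)
k=comp(g>130,(412,238,444,270)); print("disc",ray(m,np.argwhere(k)[:,::-1].mean(0),.036),k.sum())
k=comp(g<45,(250,170,290,206)); print("dial",k.sum(),np.argwhere(k)[:,::-1].mean(0))
cv2.imwrite("pics/crop0.png",np.hstack([cv2.resize(p[150:245,235:365],None,fx=4,fy=4,interpolation=2),cv2.resize(p[233:273,408:448],(380,380),interpolation=0)[:,:270]]))
E
```

```text
dock ((554.5866088867188, -19.702529907226562), (238.33558654785156, 128.76983642578125), 72.19464111328125) 0.04533993705354983
cap depth 378 0.036049431899208895 [ 0.43321866 -0.29277891  0.06438837] [ 0.41055176 -0.32791555  0.0201289 ] [0.46173326 0.02387094 0.89432986]
disc [[ 0.4327395  -0.30637208  0.036     ]] 71
dial 0 [nan nan]<stdin>:14: RuntimeWarning: Mean of empty slice.
  ret = um.true_divide(
```

View pics/crop0.png

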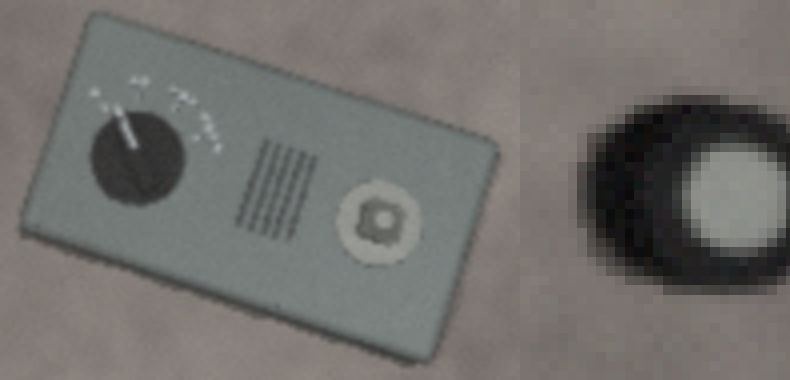

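The rows are not in the units I measure in: shifts go in shares of 62.5 mm and turns go in shares of pi rad. I convert before sending: -0.052 m is -0.832, -0.051 m is -0.816.

```bash
python3 shift.py '[[[-0.832,-0.544,0,0,0,0,0.085],[-0.832,-0.544,0,0,0,0,0.085],[-0.832,-0.544,0,0,0,0,0.085],[-0.832,-0.544,0,0,0,0,0.085],[-0.832,-0.544,0,0,0,0,0.085],[-0.832,-0.544,0,0,0,0,0.085],[-0.832,-0.544,0,0,0,0,0.085],[-0.832,-0.544,0,0,0,0,0.085],[-0.832,-0.544,0,0,0,0,0.085],[-0.816,-0.544,0,0,0,0,0.085]]]'; python3 shift.py '[[[0,0,0,0,0,-0.0541,0.085],[0,0,0,0,0,-0.0541,0.085],[0,0,0,0,0,-0.0541,0.085],[0,0,0,0,0,-0.0541,0.085],[0,0,0,0,0,-0.0541,0.085],[0,0,0,0,0,0,0.085]]]'
python3 - <<'E'
from h import *
mt=eyes.camera_model("top")
print("dial",ray(mt,[269.75,189.5],.053),"collar",ray(mt,[329.75,205.75],.049))
m,p,d=shot("wrist");cv2.imwrite("pics/w1.png",p);s,t,r=tool();print(t,r.as_matrix().round(3).tolist(),s["joint_positions"])
print(np.round(m["pose"],3).tolist(),m["fx"])
E
```

```text
time: 1.35
ee_pos: [0.5686, 0.0456, 0.25]
ee_rot: [-0.0, 0.17, 0.985, 0.0]
wrist_force: [-0.1, 1.3, 0.1]
gripper_width: 0.0848
grasp_force: 0.0
time: 2.1
ee_pos: [0.5675, 0.0474, 0.2499]
ee_rot: [-0.0, -0.25, 0.968, 0.0]
wrist_force: [-0.2, -0.6, 0.3]
gripper_width: 0.0849
grasp_force: 0.0
dial [[0.5671439  0.04561581 0.053     ]] collar [[ 0.53335902 -0.08545157  0.049     ]]
[0.56756715 0.04741062 0.24992694] [[-0.875, -0.484, -0.001], [-0.484, 0.875, 0.0], [0.001, 0.0, -1.0]] [ 6.31195291e-02  3.11653920e-01  1.57726072e+00  5.42121221e-05
  1.25345773e+00 -2.01299185e+00]
[[-0.485, 0.832, 0.269, 0.499], [0.874, 0.462, 0.149, 0.009], [-0.0, 0.307, -0.952, 0.375], [0.0, 0.0, 0.0, 1.0]] 340.533657594228
```

View pics/w1.png

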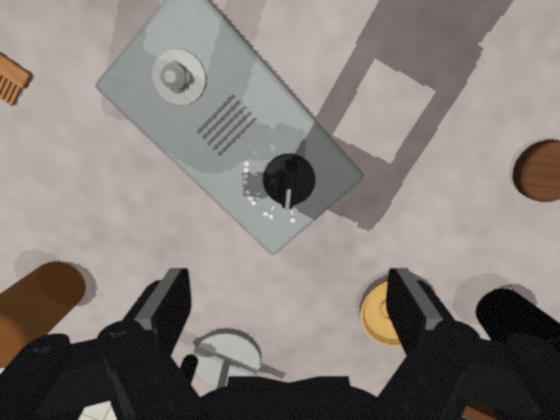

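The wrist view shows the dial disc centred at about (289,179), with the pointer line near (288,198) aiming at the single pip (292,219). The collar is at (180,77).

```bash
python3 - <<'E'
from h import *
m=eyes.camera_model("wrist");p=cv2.imread("pics/w1.png");g=cv2.cvtColor(p,6)
roi=g[145:230,235:330]
k=(roi<40).astype(np.uint8)
c=max(cv2.findContours(k,0,1)[0],key=cv2.contourArea)
h=cv2.convexHull(c);e=cv2.fitEllipse(h);print("disc",e)
print("disc world",ray(m,np.array(e[0])+[235,145],.053))
o=np.array([.5674,.0465])
k=(roi>150).astype(np.uint8);n,l,st,ce=cv2.connectedComponentsWithStats(k)
for i in range(1,n):
    w=ray(m,ce[i]+[235,145],.046)[0,:2]; v=w-o
    print(st[i,4],ce[i]+[235,145],"r",np.hypot(*v).round(4),"yaw",np.arctan2(v[1],v[0]).round(3))
    if st[i,4]>15:
        pts=np.argwhere(l==i)[:,::-1]+[235,145];w=ray(m,pts,.077)[:,:2]
        vx,vy,x,y=cv2.fitLine(w.astype(np.float32),2,0,.01,.01).ravel();print("line yaw",np.arctan2(vy,vx),x,y)
sub=cv2.resize(p[140:235,220:340],None,fx=5,fy=5,interpolation=2);cv2.imwrite("pics/w1c.png",sub)
E
```

```text
disc ((53.76267623901367, 34.69551086425781), (49.929447174072266, 51.633724212646484), 3.086344003677368)
disc world [[0.56779787 0.04712631 0.053     ]]
40 [272.475 147.55 ] r 0.0331 yaw -2.155
line yaw 1.313187 0.5444189 0.017898506
1 [292. 146.] r 0.0311 yaw -2.747
18 [254.66666667 151.61111111] r 0.0414 yaw -1.729
line yaw -0.6608434 0.5550863 0.005946074
2434 [261.65406738 205.59202958] r 0.04 yaw -0.24
line yaw 1.2195822 0.5963846 0.034614246
6 [244.83333333 175.83333333] r 0.043 yaw -1.101
5 [247. 192.] r 0.0441 yaw -0.717
11 [287.81818182 196.36363636] r 0.0196 yaw 0.476
4 [287.  204.5] r 0.0282 yaw 0.456
268 [320.95522388 222.51119403] r 0.0583 yaw 1.119
line yaw -0.4051851 0.58404887 0.09048444
```

View pics/w1c.png

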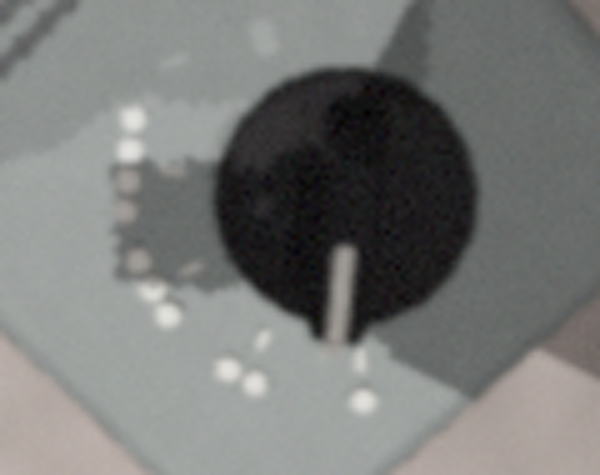

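The enlargement shows the pointer line from (343,250) to (338,340), with the one-pip mark at (363,401), two at (241,377), three at (151,288) and four at (130,165).

```bash
python3 - <<'E'
from h import *
m=eyes.camera_model("wrist")
f=lambda a:np.array(a)/5+[220,140]-.4
a,b=ray(m,[f((343,250)),f((338,338))],.077)[:,:2];print("line",a,b,np.arctan2(*(b-a)[::-1]))
o=np.array([.5678,.0471])
for n,q in((1,(363,401)),(2,(241,377)),(3,(151,288)),(4,(130,165))):
    v=ray(m,f(q),.046)[0,:2]-o;print(n,np.hypot(*v),np.arctan2(v[1],v[0]))
s,t,r=tool();print(t,np.arctan2(*r.as_matrix()[[1,0],0]))
M=r.as_matrix();print("delta to dial",M.T@(np.r_[.5678,.0471,.071]-t))
E
```

```text
line [0.57098374 0.04827663] [0.5861176  0.05560789] 0.45111229031475697
1 0.04423282670533265 0.5871862820125417
2 0.04436067674746973 0.0020157379786622485
3 0.043922889247323134 -0.5966785717050401
4 0.04280073628925491 -1.192481973748231
[0.56756715 0.04741062 0.24992694] -2.636294410666241
delta to dial [-1.75539132e-04 -4.52540098e-04  1.78926700e-01]
```

To row units: 0.04 m is 0.64, 0.03 m is 0.48, 0.054 rad / 3.1416 = 0.0172.

```bash
python3 shift.py '[[[0,0,0.64,0,0,0.0172,0.04],[0,0,0.64,0,0,0,0.04],[0,0,0.64,0,0,0,0.04],[0,0,0.48,0,0,0,0.04],[0,0,0.384,0,0,0,0.04],[0,0,0,0,0,0,0.04]]]' 30;  python3 shift.py '[[[0,0,0,0,0,0,0],[0,0,0,0,0,0,0],[0,0,0,0,0,0,0],[0,0,0,0,0,0,0],[0,0,0,0,0,0,0],[0,0,0,0,0,0,0]]]'
```

```text
time: 2.9
ee_pos: [0.5664, 0.0474, 0.0745]
ee_rot: [-0.002, -0.224, 0.975, 0.0]
wrist_force: [1.0, 0.3, 0.0]
gripper_width: 0.0404
grasp_force: 0.0
time: 3.65
ee_pos: [0.5681, 0.0482, 0.0777]
ee_rot: [0.001, -0.225, 0.974, 0.0]
wrist_force: [-1.4, 5.2, 7.4]
gripper_width: 0.0095
grasp_force: 34.7
```

To row units: -0.003 m is -0.048, 0.15 rad / 3.1416 = 0.0477.

```bash
python3 shift.py '[[[0,0,-0.048,0,0,0.0382,0],[0,0,0,0,0,0.0477,0],[0,0,0,0,0,0.0477,0],[0,0,0,0,0,0.0477,0],[0,0,0,0,0,0.0477,0],[0,0,0,0,0,0.0477,0],[0,0,0,0,0,0.0477,0],[0,0,0,0,0,0.0127,0],[0,0,0,0,0,0,0],[0,0,0,0,0,0,0]]]'; python3 -c "
from h import *
s,t,r=tool();print(np.arctan2(*r.as_matrix()[[1,0],0]),s['wrist_torque'],s['wrist_force'])"
```

```text
time: 4.9
ee_pos: [0.5679, 0.0473, 0.0779]
ee_rot: [-0.0, 0.298, 0.955, -0.0]
wrist_force: [5.5, 1.0, -17.1]
gripper_width: 0.0103
grasp_force: 31.3
2.5362786592538837 [ 0.21256372 -0.89902672 -0.07790345] [  5.46415173   1.01705204 -17.05911352]
```

To row units: -0.05 m is -0.8, -0.04 m is -0.64.

```bash
python3 shift.py '[[[0,0,0.032,0,0,0,0.05],[0,0,0,0,0,0,0.05],[0,0,0,0,0,0,0.05],[0,0,0,0,0,0,0.05],[0,0,-0.64,0,0,0,0.085],[0,0,-0.8,0,0,0,0.085],[0,0,-0.8,0,0,0,0.085],[0,0,0,0,0,0,0.085],[0,0,0,0,0,0,0.085]]]'; python3 - <<'E'
from h import *
m,p,d=shot("wrist");s,t,r=tool();uv=np.array(m["pose"]);
def proj(w):
    c=np.linalg.inv(uv)@np.r_[w,1];return [m["cx"]+m["fx"]*c[0]/c[2],m["cy"]+m["fy"]*c[1]/c[2]]
a=np.array(proj([.5678,.0471,.06]));print(a,t)
x,y=(a-[60,60]).astype(int);x=max(x,0);y=max(y,0);print(x,y)
cv2.imwrite("pics/w2c.png",cv2.resize(p[y:y+120,x:x+140],None,fx=5,fy=5,interpolation=2))
E
```

```text
time: 6.02
ee_pos: [0.5671, 0.0474, 0.2168]
ee_rot: [-0.0, 0.298, 0.954, -0.0]
wrist_force: [-0.2, 0.1, -0.2]
gripper_width: 0.0846
grasp_force: 0.0
[288.48836862 190.81249621] [0.56679592 0.04738716 0.21602525]
228 130
```

View pics/w2c.png

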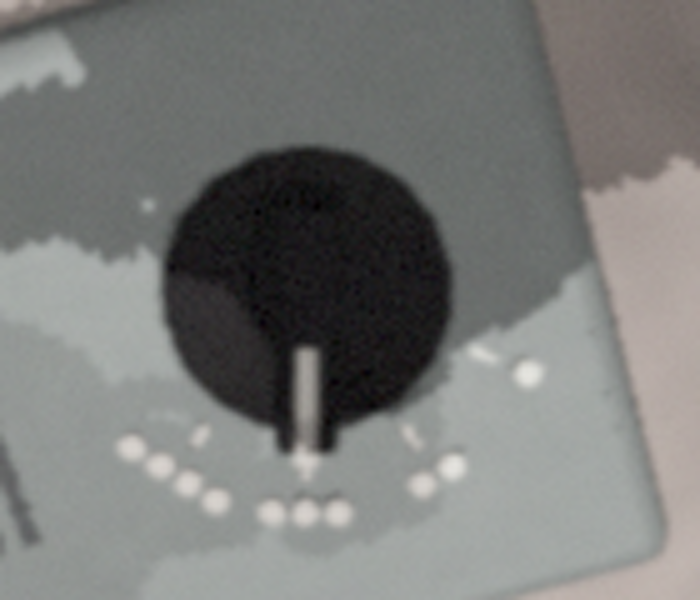

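The enlargement shows the pointer line (305,400) aimed at the middle of the three-pip mark (305,513), so the dial is set. Next is the cap.

To row units: -0.0524 m is -0.8384, -0.013 m is -0.208.

```bash
python3 shift.py '[[[-0.208,-0.8384,0,0,0,0,0.085],[-0.208,-0.8384,0,0,0,0,0.085],[-0.208,-0.8384,0,0,0,0,0.085],[-0.208,-0.8384,0,0,0,0,0.085],[-0.208,-0.8384,0,0,0,0,0.085],[-0.208,-0.8384,0,0,0,0,0.085],[-0.208,-0.8384,0,0,0,0,0.085],[0,0,0,0,0,0,0.085],[0,0,0,0,0,0,0.085]]]'; python3 - <<'E'
from h import *
m,p,d=shot("wrist");cv2.imwrite("pics/w3.png",p);s,t,r=tool()
W=cloud(m,d);z=W[...,2];near=np.hypot(W[...,0]-.433,W[...,1]+.306)<.035
k=near&(z>.033)&(z<.04)&(d>0);v,u=np.where(k)
c=W[k];print("top",k.sum(),np.median(z[k]),(c.min(0)+c.max(0))/2,c.max(0)-c.min(0),cv2.minEnclosingCircle((c[:,:2]*1000).astype(np.float32)))
g=cv2.cvtColor(p,6);k2=k&(g>100);uv=np.argwhere(k2)[:,::-1];print("disc",k2.sum(),ray(m,uv.mean(0),.036))
ctr=ray(m,uv.mean(0),.036)[0]
M=r.as_matrix();print(t,M.round(3).tolist(),"delta",M.T@(np.r_[ctr[:2],.023]-t))
E
```

```text
time: 7.2
ee_pos: [0.4332, -0.3053, 0.2159]
ee_rot: [-0.001, 0.299, 0.954, 0.001]
wrist_force: [-0.2, -0.4, 0.1]
gripper_width: 0.0847
grasp_force: 0.0
top 1695 0.03717586658476335 [ 0.43162942 -0.30625683  0.0362427 ] [0.0431581  0.04278143 0.00640372] ((431.7091064453125, -306.10784912109375), 21.853118896484375)
disc 554 [[ 0.43309106 -0.30721224  0.036     ]]
[ 0.43353321 -0.30486746  0.21620151] [[-0.822, 0.569, -0.002], [0.569, 0.822, 0.002], [0.003, 0.001, -1.0]] delta [-0.00145823 -0.00229113  0.19319716]
```

View pics/w3.png

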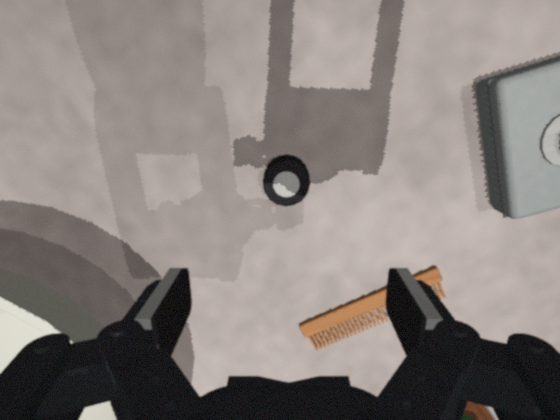

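The wrist view shows the cap at (286,180) midway between the fingers, with the comb and dock well clear.

To row units: 0.045 m is 0.72, 0.04 m is 0.64.

```bash
python3 shift.py '[[[0,-0.032,0.64,0,0,0,0.085],[0,0,0.72,0,0,0,0.085],[0,0,0.72,0,0,0,0.085],[0,0,0.64,0,0,0,0.085],[0,0,0.352,0,0,0,0.085],[0,0,0,0,0,0,0.085],[0,0,0,0,0,0,0.085]]]' 60; python3 shift.py '[[[0,0,0,0,0,0,0.03],[0,0,0,0,0,0,0.03],[0,0,0,0,0,0,0.03],[0,0,0,0,0,0,0.03],[0,0,0,0,0,0,0.03],[0,0,0,0,0,0,0.03]]]'; python3 - <<'E'
from h import *
m,p,d=shot("wrist");cv2.imwrite("pics/w4.png",p);s,t,r=tool();print(t)
E
```

```text
time: 8.12
ee_pos: [0.4335, -0.3071, 0.0261]
ee_rot: [0.001, 0.298, 0.955, -0.0]
wrist_force: [0.8, -0.0, 0.1]
gripper_width: 0.0849
grasp_force: 0.0
time: 8.88
ee_pos: [0.4329, -0.3077, 0.0265]
ee_rot: [0.001, 0.298, 0.954, -0.0]
wrist_force: [-0.8, 1.4, 5.4]
gripper_width: 0.0428
grasp_force: 60.5
[ 0.4329613  -0.3077287   0.02647065]
```

View pics/w4.png

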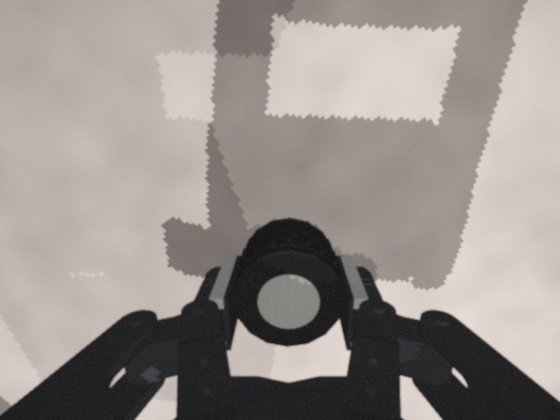

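The wrist view shows the cap held squarely between the pads, its steel disc at (289,301). I'll lift it and carry it over the stud.

To row units: -0.05 m is -0.8, 0.048 m is 0.768.

```bash
python3 - <<'E'
from h import *
m=eyes.camera_model("wrist");p=cv2.imread("pics/w4.png");g=cv2.cvtColor(p,6)
k=np.zeros(g.shape,np.uint8);k[265:335,245:335]=g[265:335,245:335]>95
c=max(cv2.findContours(k,0,1)[0],key=cv2.contourArea);e=cv2.fitEllipse(cv2.convexHull(c));print(e)
s,t,r=tool();w=ray(m,e[0],.036)[0];print(w,"cap in tool",r.as_matrix().T@(w-t))
E
python3 shift.py '[[[0,0,-0.64,0,0,0,0.03],[0,0,-0.8,0,0,0,0.03],[0,0,-0.8,0,0,0,0.03],[0.1408,0.768,0,0,0,0,0.03],[0.1408,0.768,0,0,0,0,0.03],[0.1408,0.768,0,0,0,0,0.03],[0.1408,0.768,0,0,0,0,0.03],[0.1408,0.768,0,0,0,0,0.03],[0,0,0,0,0,0,0.03],[0,0,0,0,0,0,0.03]]]'
python3 - <<'E'
from h import *
m,p,d=shot("wrist");cv2.imwrite("pics/w5.png",p);s,t,r=tool();print(t)
E
```

```text
((288.28009033203125, 301.18255615234375), (54.102352142333984, 61.740936279296875), 88.7308349609375)
[ 0.43213595 -0.30716356  0.036     ] cap in tool [ 9.85494421e-04 -2.92367525e-06 -9.53089443e-03]
time: 10.18
ee_pos: [0.5326, -0.0855, 0.1653]
ee_rot: [-0.0, 0.298, 0.955, -0.0]
wrist_force: [-0.0, -0.1, -0.7]
gripper_width: 0.0426
grasp_force: 61.1
[ 0.53251847 -0.08592401  0.16530723]
```

View pics/w5.png

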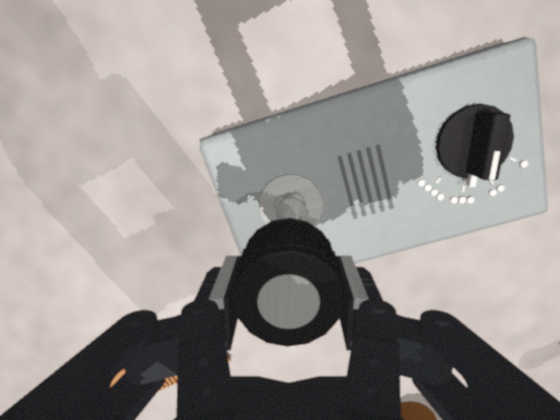

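The view shows the collar half hidden behind the held cap at about (292,200). I'll back off 45 mm for a clear numeric fix, and also fit the collar in the earlier unshaded picture.

To row units: -0.045 m is -0.72.

```bash
python3 shift.py '[[[-0.72,0,0,0,0,0,0.03],[0,0,0,0,0,0,0.03],[0,0,0,0,0,0,0.03],[0,0,0,0,0,0,0.03]]]'
python3 - <<'E'
from h import *
m,p,d=shot("wrist");cv2.imwrite("pics/w6.png",p);s,t,r=tool();P=np.array(m["pose"])
T=np.eye(4);T[:3,:3]=r.as_matrix();T[:3,3]=t;X=np.linalg.inv(T)@P
T1=np.eye(4);T1[:3,:3]=[[-0.875,-0.484,-0.001],[-0.484,0.875,0],[0.001,0,-1]];T1[:3,3]=[0.56756715,0.04741062,0.24992694]
m1=dict(m);m1["pose"]=T1@X;print("check",m1["pose"].round(3).tolist())
def fit(m,p,name,d=None):
    u,v=[0,0]
    c=np.linalg.inv(m["pose"])@np.r_[.5336,-.085,.049,1];u=int(m["cx"]+m["fx"]*c[0]/c[2]);v=int(m["cy"]+m["fy"]*c[1]/c[2])
    a=p[v-45:v+45,u-50:u+50].astype(int)
    # collar: neutral colour vs bluish dock
    sat=a[...,0]-a[...,2]; q=cv2.GaussianBlur(sat.astype(np.float32),(3,3),0)
    th=(q.max()*0+ (np.percentile(q,85)+np.percentile(q,3))/2)
    k=(q<th).astype(np.uint8); yy,xx=np.mgrid[:90,:100]; k[np.hypot(xx-50,yy-45)>38]=0
    n=max(cv2.findContours(k,0,1)[0],key=cv2.contourArea);h=cv2.convexHull(n);e=cv2.fitEllipse(h)
    print(name,"ellipse",e,"world",ray(m,np.array(e[0])+[u-50,v-45],.049))
    return a,k
a1,k1=fit(m1,cv2.imread("pics/w1.png"),"w1"); a2,k2=fit(m,p,"w6")
at,kt=fit(eyes.camera_model("top"),cv2.imread("pics/top0.png"),"top")
W=cloud(m,d);z=W[...,2];k=(np.hypot(W[...,0]-.5336,W[...,1]+.085)<.02)&(z>.053)&(z<.078)
c=W[k];print("stud",k.sum(),c[c[:,2]>.066].mean(0),z[k].max(),t)
b=lambda x:cv2.resize(x.astype(np.uint8),None,fx=2.6,fy=2.6)
row=lambda a,k:np.vstack([b(a),cv2.cvtColor(b(k*255),8)])
cv2.imwrite("pics/fit.png",np.hstack([row(a1,k1),row(a2,k2),row(at,kt)]))
E
```

```text
time: 10.72
ee_pos: [0.569, -0.111, 0.1653]
ee_rot: [-0.0, 0.299, 0.954, 0.0]
wrist_force: [0.8, -0.0, -0.8]
gripper_width: 0.0425
grasp_force: 61.1
check [[-0.484, 0.833, 0.269, 0.5], [0.875, 0.461, 0.149, 0.009], [-0.0, 0.307, -0.952, 0.375], [0.0, 0.0, 0.0, 1.0]]
w1 ellipse ((51.46703338623047, 46.641807556152344), (51.92528533935547, 58.13741683959961), 148.7147216796875) world [[ 0.53372062 -0.08390389  0.049     ]]
w6 ellipse ((51.8584098815918, 44.35600280761719), (67.55071258544922, 68.1049575805664), 13.692280769348145) world [[ 0.53347026 -0.0841153   0.049     ]]
top ellipse ((50.03208923339844, 45.00233459472656), (75.61588287353516, 75.73125457763672), 179.9736328125) world [[ 0.53497692 -0.08388824  0.049     ]]
stud 1034 [ 0.5335116  -0.08394607  0.07017987] 0.07523206640279154 [ 0.56921286 -0.11078998  0.16536195]
```

View pics/fit.png

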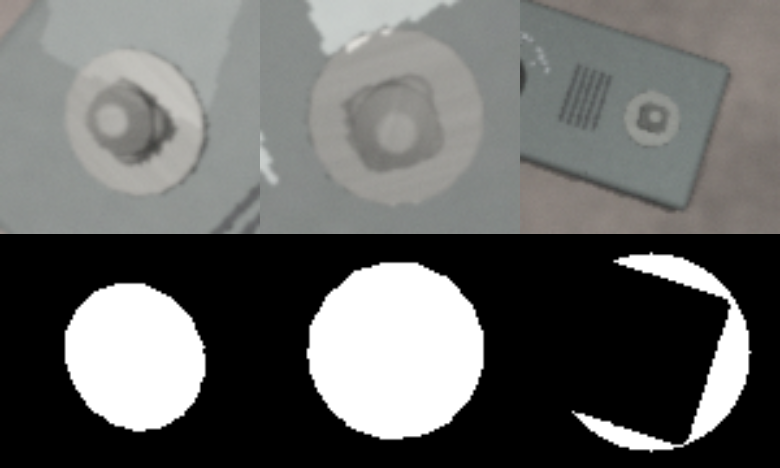

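The collar masks from both wrist views (left and middle) are clean discs that agree on the seat to about 0.3 mm: (0.5336, -0.0842). The top-camera mask failed, so I'm ignoring it.

To row units: 0.0435 m is 0.696, 0.0016 m is 0.0256.

```bash
python3 shift.py '[[[0.696,0.0256,0,0,0,0,0.03],[0,0,0.48,0,0,0,0.03],[0,0,0.48,0,0,0,0.03],[0,0,0,0,0,0,0.03],[0,0,0,0,0,0,0.03],[0,0,0,0,0,0,0.03]]]'
python3 - <<'E'
from h import *
m,p,d=shot("wrist");cv2.imwrite("pics/w7.png",p);g=cv2.cvtColor(p,6)
s,t,r=tool();M=r.as_matrix();print(t,M[:,2],s["wrist_force"])
k=np.zeros(g.shape,np.uint8);k[265:335,245:335]=g[265:335,245:335]>85
c=max(cv2.findContours(k,0,1)[0],key=cv2.contourArea);e=cv2.fitEllipse(cv2.convexHull(c));print(e)
w=ray(m,e[0],t[2]+.0095)[0];print("cap",w,"err tool",M.T@(np.r_[.5336,-.0842,w[2]]-w))
E
```

```text
time: 11.52
ee_pos: [0.5361, -0.0849, 0.1066]
ee_rot: [0.001, 0.298, 0.954, 0.0]
wrist_force: [-0.2, 0.1, 0.5]
gripper_width: 0.0428
grasp_force: 61.1
[ 0.53595468 -0.08487105  0.10649186] [ 2.38272722e-03 -3.29346574e-04 -9.99997107e-01] [-0.72133978 -0.14818253 -0.91738141]
((288.20281982421875, 301.15399169921875), (54.48637771606445, 62.28729248046875), 89.74612426757812)
cap [ 0.53532813 -0.08440154  0.11599186] err tool [ 1.53531961e-03 -8.18421876e-04 -4.18402951e-06]
```

```bash
for i in 1 2; do python3 shift.py '[[[0,0,0,0,0,0,0.03],[0,0,0,0,0,0,0.03]]]'|sed -n 2p; python3 - <<'E'
from h import *
m,p,d=shot("wrist");s,t,r=tool();M=r.as_matrix();w=t+M@[.0009,0,0]
print(t,"err tool",M.T@(np.r_[.5336,-.0842,w[2]]-w))
E
done
```

```text
ee_pos: [0.5353, -0.0847, 0.1056]
[ 0.53525372 -0.0847452   0.10549228] err tool [ 7.69838537e-04 -4.93638703e-04 -2.97730193e-07]
ee_pos: [0.5352, -0.0847, 0.1053]
[ 0.53516632 -0.0847325   0.10525201] err tool [ 6.90756361e-04 -4.54306279e-04  7.25426231e-08]
```

To row units: 0.004 m is 0.064, 0.0006 m is 0.0096.

```bash
python3 shift.py '[[[0.0096,-0.0064,0.048,0,0,0,0.03],[0,0,0.064,0,0,0,0.03],[0,0,0.048,0,0,0,0.03],[0,0,0.048,0,0,0,0.03],[0,0,0.032,0,0,0,0.03],[0,0,0,0,0,0,0.03],[0,0,0,0,0,0,0.03],[0,0,0,0,0,0,0.03]]]' 80; python3 -c "
from h import *
s,t,r=tool();print(t,r.as_matrix()[:,2],s['wrist_force'])"
```

```text
time: 13.18
ee_pos: [0.5346, -0.0847, 0.0904]
ee_rot: [0.0, 0.298, 0.954, 0.0]
wrist_force: [0.1, 0.1, -0.4]
gripper_width: 0.0425
grasp_force: 80.9
[ 0.53455817 -0.08471381  0.09041367] [ 3.05454125e-04  2.13760329e-05 -9.99999953e-01] [ 0.05384158  0.07701046 -0.3604621 ]
```

The cap is over the stud with no side force. Now I'll press it down.

To row units: 0.002 m is 0.032.

```bash
python3 shift.py '[[[0,0,0.032,0,0,0,0.03],[0,0,0.032,0,0,0,0.03],[0,0,0.032,0,0,0,0.03],[0,0,0,0,0,0,0.03]]]'; python3 shift.py '[[[0,0,0.032,0,0,0,0.03],[0,0,0.032,0,0,0,0.03],[0,0,0,0,0,0,0.03],[0,0,0,0,0,0,0.03]]]'
```

```text
time: 13.68
ee_pos: [0.5354, -0.0852, 0.0851]
ee_rot: [0.001, 0.298, 0.955, -0.0]
wrist_force: [0.0, -1.8, 5.3]
gripper_width: 0.0421
grasp_force: 81.7
time: 14.18
ee_pos: [0.5351, -0.085, 0.0803]
ee_rot: [0.001, 0.298, 0.954, 0.0]
wrist_force: [2.7, -2.1, -1.0]
gripper_width: 0.0422
grasp_force: 81.3
```

To row units: 0.002 m is 0.032.

```bash
python3 shift.py '[[[0,0,0.032,0,0,0,0.03],[0,0,0.032,0,0,0,0.03],[0,0,0,0,0,0,0.03],[0,0,0,0,0,0,0.03]]]'; python3 shift.py '[[[0,0,0.032,0,0,0,0.03],[0,0,0.016,0,0,0,0.03],[0,0,0,0,0,0,0.03],[0,0,0,0,0,0,0.03]]]'
```

```text
time: 14.68
ee_pos: [0.5343, -0.0846, 0.0759]
ee_rot: [-0.0, 0.298, 0.954, 0.0]
wrist_force: [1.4, -2.3, -3.1]
gripper_width: 0.0419
grasp_force: 81.3
time: 15.18
ee_pos: [0.5343, -0.0846, 0.0755]
ee_rot: [0.0, 0.298, 0.954, 0.0]
wrist_force: [-4.1, -1.2, 15.2]
gripper_width: 0.0423
grasp_force: 82.9
```

To row units: 0.001 m is 0.016.

```bash
python3 shift.py '[[[0,0,0.016,0,0,0,0.03],[0,0,0,0,0,0,0.03],[0,0,0,0,0,0,0.03],[0,0,0,0,0,0,0.03],[0,0,0,0,0,0,0.03],[0,0,0,0,0,0,0.03],[0,0,0,0,0,0,0.03],[0,0,0,0,0,0,0.03]]]'; python3 - <<'E'
from h import *
m,p,d=shot("wrist");g=cv2.cvtColor(p,6)
s,t,r=tool();M=r.as_matrix()
k=np.zeros(g.shape,np.uint8);k[265:335,245:335]=g[265:335,245:335]>85
c=max(cv2.findContours(k,0,1)[0],key=cv2.contourArea);e=cv2.fitEllipse(cv2.convexHull(c))
w=ray(m,e[0],.085)[0];print(e,"cap-seat",w[:2]-[.5336,-.0842],t,M[:,2],s["wrist_force"],s["wrist_torque"])
E
```

```text
time: 16.18
ee_pos: [0.5344, -0.0846, 0.0755]
ee_rot: [0.001, 0.298, 0.954, 0.0]
wrist_force: [-5.2, -0.1, 21.5]
gripper_width: 0.0424
grasp_force: 83.6
((288.1778869628906, 301.0956115722656), (54.44809341430664, 62.253273010253906), 89.50989532470703) cap-seat [-8.48725081e-05  9.69621617e-05] [ 0.53434534 -0.08463468  0.07549704] [ 1.04129345e-03 -8.68242585e-05 -9.99999454e-01] [-3.94592057 -0.39286213 20.9461935 ] [-0.07762056  0.93245784 -0.01745255]
```

The cap is home: it went past the click, sits within 0.2 mm of the stud axis at the expected height, and is held down steadily with 21 N. Handing in.

```bash
python3 -c "
from workcell import ctrl, eyes, workorder, telemetry
print(workorder.job_done())"
```

```text
the job is handed in; nothing more can be done
None
```

The job is handed in, with no verdict shown: the dial is at the three-pip mark, and the cap is snapped home on the collar with the gripper still holding it and pressing down at about 21 N.

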